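# Level the bead-sorting stand and hold its foot down

## Task

The bead-sorting stand is out of level. Lift the spirit level up and off its two hooks, press it down onto the painted strip on the stand's deck, lying along the strip, and leave it standing there by itself; then take the knob of the levelling foot, push it down so that the foot bears on its pad, and turn it until the bubble sits centred between the two lines. Finish still holding the knob and pressing the foot firmly on its pad, with the bubble centred, so that I can tighten the lock nut; do not push the other things on the table about.

Things in the scene. Friction and masses are not known exactly. Their poses are not given: they have to be found in the camera images.
- level_centre (a point): Centre (half-way up) of the spirit level: grey metal bar with black ends, 140 mm long (its y), 24 wide (its x), 40 high (its z, up), 0.18 to 0.35 kg. An 8 mm steel pin stands 30 mm out of each end, 10 mm above the centre. It hangs upright and horizontal by these pins. Grip it across its width. A pale bubble shows in the green window on its top face, between two black lines.
- hanger: Low hanger, origin under its wooden foot (90 x 230 x 12 mm), its y along the level. Two V-shaped upturned wire hooks, open above, 88 mm either side of the middle, carry the level's pins; wire tips reach 11 mm above the pins' axis. Lift the level at least 25 mm straight up to clear them. Fixed.
- bubble (a joint): Bubble's place along the level's y as an angle on the window's arc of 150 mm radius: value x 150 mm is its offset from the middle towards +y (0 = centred, end stops at 0.12). It runs to the higher end, about 0.9 mm per milliradian of slope, and needs 1.5 s to come to rest. Bubble 15 mm long; black lines 10 mm either side of the middle, so a centred one leaves a like gap to each.
- seat (a point): Centre of the painted grey strip on the top face of the deck, where the level is to stand: strip 170 mm long (this y) and 34 wide (x); z is the deck's upward normal. A plum bead tray 24 mm high stands on the deck beyond it, its edge 62 mm from the seat in +x; nothing else stands on the deck near it.
- deck: Metal plate of the sorting stand, 190 x 300 mm, top about 70 mm above the table; origin on its hinge (along x) at its -y end, 8 mm below the top face. Springs hold its +y (knob) end up at a slope of 0.03 rad until it is pushed down. With the level being pressed on it, it yields to a push of more than about 6 to 9 N at the seat.
- knob_grip (a point): Centre of the round black grip of the levelling foot's knob, on its axis: 42 mm wide, reaching 13 mm above and below this point, 13 mm clear above the deck's narrow ear. From the seat it lies 52 mm in x and 200 mm in y. Turning takes 0.1 to 0.2 N m; it stays where it is left. Clockwise from above raises the deck's knob end when the foot is on its pad.
- knob: The knob of the levelling foot with its stem and brass lock nut; origin on its axis, 34 mm below point knob_grip. It rides on the deck's knob end.
- foot: Rubber-tipped foot of the levelling screw under the knob, 12 mm wide, origin at its lowest point. At the start screwed in too far: with it on the pad the deck is low at the knob end, and 0.5 to 1.4 rad of clockwise turn levels it. Each radian then raises the knob by 4.5 mm and moves the bubble about 12 mm towards the knob end.
- pad: Round steel pad fixed on the stand's base under the foot, 44 mm wide, top 30 mm above the table, 18 mm above its origin. Pushing the knob down with 2.5 to 7 N (spring, about 210 N/m), over 11 to 17 mm, brings the foot onto it, where it stops hard; push a few N more, 10 to 15 N in all, and the foot bears on the pad.
- bowl: Bystander: white bowl of beads, 90 mm wide, 35 mm high, origin under its centre.
- jar: Bystander: clear jar with a lid, 56 mm wide, 80 mm high, origin under its centre.
- spool: Bystander: wooden thread spool, 44 mm wide, 46 mm high, origin under its centre.
- tin: Bystander: flat round metal tin, 70 mm wide, 25 mm high, origin under its centre.
- scoop: Bystander: flat metal spatula, 170 mm long, lying along its x, origin under its centre.
- gauge: Bystander: thickness gauge, flat, 90 mm long along its y, 30 mm wide, 12 mm high, origin under its centre.
There are look-alikes about, which are no part of the job. There is more than one size of the part that bears level_centre; the job needs the largest.

How it is judged (in metres and radians):
On the way, in this order (a step that is already met when the one before it is completed fails the run):
1. the spirit level is lifted up off its hooks (height (world z) of level_centre above 0.125 m and contact force between level and hanger below 0.05 N and contact force between the fingers and level above 0.5 N), for 0.1 s.
2. the level is pressed down on the painted strip (x of level_centre in the frame of seat between -0.02 and 0.02 m and y of level_centre in the frame of seat between -0.035 and 0.035 m and z of level_centre in the frame of seat between 0.015 and 0.025 m and angle between the y axis of level_centre and the y axis of seat, either way round below 0.15 rad and angle between the z axis of level_centre and the z axis of seat, either way round below 0.06 rad and contact force between level and deck above 5 N and contact force between the fingers and level above 0.5 N), for 0.2 s.
3. the level stands alone and the knob is held with the foot on its pad (x of level_centre in the frame of seat between -0.02 and 0.02 m and y of level_centre in the frame of seat between -0.035 and 0.035 m and z of level_centre in the frame of seat between 0.015 and 0.025 m and angle between the y axis of level_centre and the y axis of seat, either way round below 0.15 rad and angle between the z axis of level_centre and the z axis of seat, either way round below 0.06 rad and contact force between each of the arm, the fingers and level below 0.05 N and contact force between the fingers and knob above 1 N and contact force between foot and pad above 1 N), for 0.2 s.
At the end, for the whole second after the job is handed in: The level stands by itself on the painted strip (centre within 20 mm across and 35 mm along, 0.15 rad in yaw), untouched and at rest; the fingers hold the knob and press the foot on its pad with more than 2 N; the bubble is within 3 mm of the centre through the last second (x of level_centre in the frame of seat between -0.02 and 0.02 m and y of level_centre in the frame of seat between -0.035 and 0.035 m and z of level_centre in the frame of seat between 0.015 and 0.025 m and angle between the y axis of level_centre and the y axis of seat, either way round below 0.15 rad and angle between the z axis of level_centre and the z axis of seat, either way round below 0.06 rad and value of joint bubble between -0.02 and 0.02 rad and contact force between foot and pad above 2 N and contact force between the fingers and knob above 1 N and contact force between each of the fingers, the arm and level below 0.05 N and linear speed of level below 0.02 m/s); the arm keeps its last pose, push and grip.
It fails at once if a bystander was pushed more than 30 mm (distance of any of bowl, jar, spool, tin, scoop, gauge from where it was at the start of the episode above 0.03 m).
It also fails if it takes over 58 s, if anything falls off the work surface, if the arm or the gripper's body presses on something with over 40 N, if the wrist force passes 120 N, or if a joint passes its speed limit or range.

## Robot

A 6-joint arm with a two-finger parallel gripper is mounted at the origin on the work surface. World frame = base frame: x ahead of the robot, y to its left, z up, the work surface at z = 0. Lengths are in mm, angles in rad, forces in N, time in s.
With the tool pointing down it reaches from about 350 to 875 mm from the base axis. Payload 4.2 kg.
Tool frame: the origin (TCP) lies midway between the tips of the shut fingers; the grasp point (between the pads) lies arm.grip_depth behind it (arm.grip_depth is the distance from the TCP to the grasp point, in mm); z points along the fingers, y is the direction in which the jaws open and shut (so a half turn about z gives the same grasp; the last joint's range is limited). The gripper opens to 85 mm and grips with 20 to 120 N. Pads are 22 mm wide; open, the fingers measure 114 mm over their backs; the gripper's body (76 mm by 85 mm) begins 54 mm behind the grasp point. The pads swing forward as they close: fully open they stand 13 mm farther back than shut.
Start: joints at [1.603, 0.385, 0.008, 0, -1.194, -0.259], TCP at [140.507, 608.98, 231.312] pointing down, gripper open.
Joint ranges: [-3.14, 3.14], [-1.21, 2.06], [-1.07, 1.41], [-3.16, 2.05], [-2.99, -0.16], [-3.1, 3.1]. Speed limits (rad/s): [2.79, 2.79, 3.14, 3.14, 3.14, 3.14].

## Interface

Orientations are given as a unit quaternion [x, y, z, w].
In Python, from bench import arm gives the robot as it stands.
- The arm moves only by the tool play_rows, never from a script. Its argument "motion" is one flat list of numbers, 7 for each row, row after row: the opening in per cent of the stroke, from 0 (shut) to 100 (fully open), then the shift along the world's x, y, z in cm, then the turn, a rotation vector about the world's x, y, z in degrees. A call has 1 to 5 rows; each row is the pose to reach, as a shift and turn from the pose commanded when the call began; what a row does not reach only later rows make up. A row lasts 1/8 s, in which the tool goes at most 62.5 mm and 10.7 degrees, less where a joint would pass 70% of its speed; a pose out of reach is approached as far as the arm can. A call with a gripper value outside its range is refused whole. The fingers move at their own pace and stop on an object; the grip force is fixed at half the most. Time passes only in rows, so rows that repeat a pose let the fingers close. It gives the time, the measured TCP pose, the force and the opening at its end, in the units of the state.
- arm.read_state(): the state, without advancing time (a new reading comes with each control period).
- arm.get_image(name): name is "scene" or "top" or "wrist"; returns (picture, depth): 384x512x3 uint8, red, green, blue; 384x512 float32, mm along the optical axis (not along the pixel's ray), 0 where there is no reading.
- arm.camera_info(name): a dict with "fovy" (degrees; the focal length in pixels is half the picture's height over the tangent of half this angle, whatever the lens; pixels are square), "cx", "cy" (the principal point, pixels), "R" (3x3) and "t" (3): a world point X has camera coordinates R X + t. Camera axes: x right, y down, z forward; pixel columns grow to the right and rows downward; lengths in mm; the calibration is good to about 2 mm. A picture is of the moment at which its call begins: read the wrist's pose just before it. camera_info takes no time and is no camera call; for the wrist camera it gives the pose at the moment of the call.
- arm.job_done(): hands the job in, once; it reports no verdict.
Trained networks look in the newest picture that a camera, given by its name, has taken for a name from the list of things; names that differ only in an ending like _2 or _b are one class to them, and where a whole thing is asked for, a point or a joint stands for the part that bears it (a point fixed in the world has none). Each returns a list of dicts, best first, with "confidence" (0 to 1); they miss things now and then, are a little off and sometimes report something else, mostly with a low value. They report only what shows in the picture. A call takes as long as a camera call. They do not tell look-alikes from the thing itself.
- arm.outline_of(thing, camera): "mask" (384x512 bool, what is visible of it) and "extent" ([left, top, width, height] in pixels, round what is visible of it).
- arm.place_of(thing, camera): "uv" ([column, row] in pixels: a listed point, or the origin of a listed thing).
The state is a dict: "clock": time; "joints": joint angles; "joint_vel": joint speeds; "joint_efforts": joint torques, N m; "position": TCP position; "ee_rot": TCP orientation; "contact_force": force on the tool from outside, world axes, zero at the start; "wrist_torque": the same for the moment, N m; "gripper_width": finger opening in mm.
Only numpy, scipy, OpenCV 4.12 (cv2) and the standard library are available. Lean on these libraries where they do the work, as an engineer would, in place of code of your own. Each camera call takes 0.05 s, during which the arm holds its last target.

## Working session

There is one attempt and no reset: what is moved stays moved. The work goes in short steps, Python scripts to look and compute and a tool call to move; the robot and the scene stay as the last step left them, time stands still between calls to the robot, and variables do not carry over. Pictures are saved under pics/ and viewed, and the job is handed in when it is done.

Besides the shell and the picture viewer there is one more tool, called after "Emit:" by a JSON object that holds its "api" and its "payload", one argument or row to a line. play_rows: Moves the arm, as the interface text tells. Its arguments: {"type":"object","properties":{"motion":{"type":"array","items":{"type":"number"}}},"required":["motion"]}

```bash
ls; mkdir -p pics
cat > h.py <<'E'
from bench import arm
import numpy as np, cv2
def K(n):
    c=arm.camera_info(n); f=192/np.tan(np.radians(c['fovy'])/2); return c,f
def ray(n,uv,c=None):
    if c is None: c=arm.camera_info(n)
    f=192/np.tan(np.radians(c['fovy'])/2)
    R=np.array(c['R']);t=np.array(c['t'])
    d=np.array([(uv[0]-c['cx'])/f,(uv[1]-c['cy'])/f,1.0])
    return -R.T@t, R.T@d
def at_z(n,uv,z,c=None):
    o,d=ray(n,uv,c); return o+d*(z-o[2])/d[2]
def at_d(n,uv,depth,c=None):
    o,d=ray(n,uv,c); return o+d*depth
def proj(n,X,c=None):
    if c is None: c=arm.camera_info(n)
    f=192/np.tan(np.radians(c['fovy'])/2)
    p=np.array(c['R'])@np.array(X)+np.array(c['t']); return np.array([c['cx']+f*p[0]/p[2],c['cy']+f*p[1]/p[2]])
def cloud(n,D,c=None):
    if c is None: c=arm.camera_info(n)
    f=192/np.tan(np.radians(c['fovy'])/2)
    v,u=np.mgrid[0:384,0:512]
    d=np.stack([(u-c['cx'])/f*D,(v-c['cy'])/f*D,D],-1)
    return (d-np.array(c['t']))@np.array(c['R'])
def save(name,im,s=1):
    im=cv2.cvtColor(im,cv2.COLOR_RGB2BGR)
    if s!=1: im=cv2.resize(im,None,fx=s,fy=s,interpolation=cv2.INTER_CUBIC)
    cv2.imwrite('pics/'+name+'.png',im)
E
python3 - <<'E'
from h import *
print(arm.read_state(), arm.grip_depth)
for n in('scene','top','wrist'):
    im,D=arm.get_image(n); save(n+'0',im,1.5); np.save(n+'0.npy',D)
    for th in('level_centre','seat','knob_grip','bubble','hanger','deck','pad'):
        try:
            r=arm.place_of(th,n); print(n,th,[(np.round(x['uv'],1).tolist(),round(float(x['confidence']),2)) for x in r][:5])
        except Exception as e: print(n,th,e)
E
```

```text
pics
{'clock': 0.0, 'joints': array([ 1.60260173e+00,  3.85568920e-01,  6.61676136e-03, -4.93919697e-04,
       -1.19397730e+00, -2.58630197e-01]), 'joint_vel': array([ 0.00045802,  0.00100816, -0.00060566,  0.00044987,  0.00016033,
       -0.00116112]), 'joint_efforts': array([-3.06485790e-04, -3.92287946e+01,  1.88401240e+01,  4.18623179e+00,
       -4.62168930e-03, -3.21760709e-06]), 'position': array([140.38604819, 608.43342455, 230.21131449]), 'ee_rot': array([ 9.93564797e-01, -1.13259891e-01, -7.27796957e-05,  1.08855395e-03]), 'contact_force': array([ 0.54569202,  0.25464245, -0.35816163]), 'wrist_torque': array([ 0.01945837, -0.00712068, -0.02189252]), 'gripper_width': 85.05533029566307} 18.700000000000003
scene level_centre [([358.2, 212.1], 0.77), ([324.7, 226.5], 0.65), ([414.4, 235.6], 0.63)]
scene seat [([201.9, 188.8], 0.62), ([240.0, 207.3], 0.33)]
scene knob_grip [([237.8, 208.0], 0.67), ([239.4, 230.4], 0.67), ([297.8, 281.7], 0.66), ([169.2, 186.3], 0.41)]
scene bubble it knows: bowl, deck, foot, gauge, hanger, jar, knob, knob_grip, level_centre, pad, scoop, seat, spool, tin
scene hanger [([323.2, 244.0], 0.61)]
scene deck [([170.1, 188.1], 0.84)]
scene pad [([239.7, 230.9], 0.55)]
top level_centre [([184.8, 193.2], 0.69), ([112.6, 245.9], 0.68), ([167.6, 256.0], 0.5), ([225.3, 149.5], 0.33)]
top seat [([311.4, 190.5], 0.9)]
top knob_grip [([259.0, 170.9], 0.69)]
top bubble it knows: bowl, deck, foot, gauge, hanger, jar, knob, knob_grip, level_centre, pad, scoop, seat, spool, tin
top hanger [([191.6, 190.8], 0.87), ([310.5, 191.0], 0.63), ([260.4, 178.8], 0.5)]
top deck [([345.8, 181.1], 0.78)]
top pad []
wrist level_centre [([241.1, 10.7], 0.8)]
wrist seat []
wrist knob_grip []
wrist bubble it knows: bowl, deck, foot, gauge, hanger, jar, knob, knob_grip, level_centre, pad, scoop, seat, spool, tin
wrist hanger []
wrist deck []
wrist pad []
```

View pics/scene0.png

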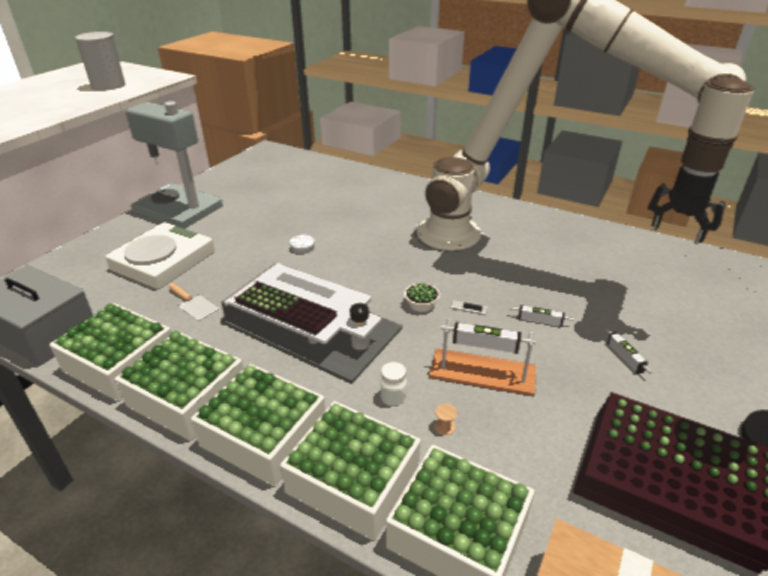

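View pics/top0.png

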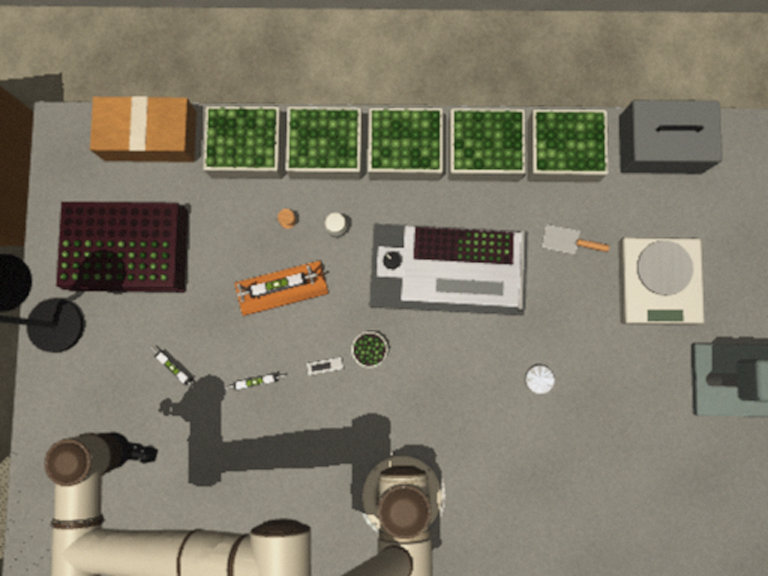

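View pics/wrist0.png

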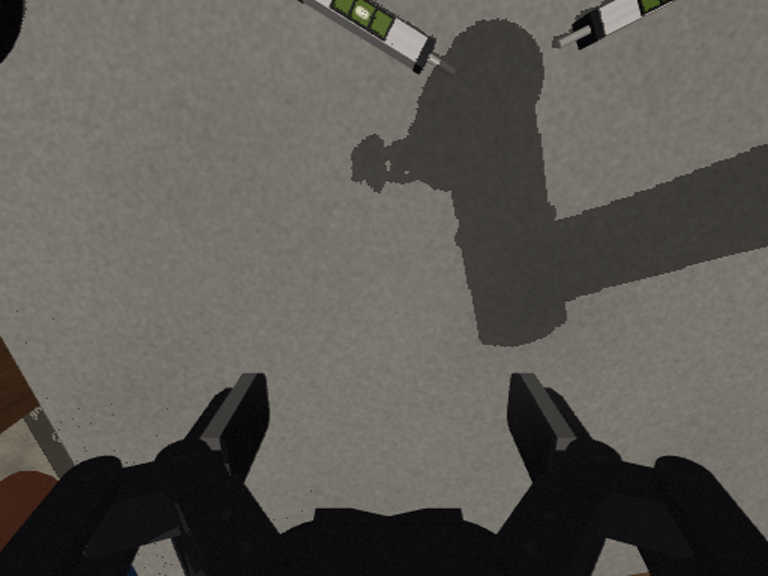

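Candidates for the level, in top-camera pixels at 512x384: the one on the orange hanger at (185,193), and two loose ones on the table at (113,246) and (168,256). The hanging one fits the description and looks largest. I'll check that in a crop and measure it.

Run:
```python
from h import *
im,D=arm.get_image('top')
c=arm.camera_info('top'); print({k:np.round(v,3) for k,v in c.items()})
P=cloud('top',D)
cr=im[120:290,90:370]; save('crop1',cr,2.8)
for th in('level_centre','knob','knob_grip','seat','hanger','deck'):
    for r in arm.outline_of(th,'top')[:4]:
        m=r['mask']&(D>0); q=P[m]
        (cx,cy),(w,h),a=cv2.minAreaRect(q[:,:2].astype(np.float32))
        print(th,round(float(r['confidence']),2),r['extent'],'c',np.round([cx,cy]),'wh',np.round([w,h]),'ang',round(a,1),'z',np.round(np.percentile(q[:,2],[5,50,95]),1))
for uv in((185,193),(259,171),(311,190),(260,174),(340,150),(313,180)):
    print(uv,np.round(P[uv[1],uv[0]],1))
```

```text
{'fovy': np.float64(42.511), 'cx': np.float64(253.036), 'cy': np.float64(192.902), 'R': array([[ 0.012, -1.   , -0.005],
       [-0.993, -0.011, -0.116],
       [ 0.116,  0.006, -0.993]]), 't': array([  54.692,  520.376, 1869.865])}
level_centre 0.67 [151.1, 245.0, 35.0, 16.5] c [284. 378.] wh [ 21. 134.] ang 13.5 z [18.2 31.3 39.1]
level_centre 0.63 [160.3, 181.4, 46.8, 16.4] c [531. 318.] wh [ 48. 193.] ang 15.3 z [ 16.6 119.5 128. ]
level_centre 0.54 [102.5, 234.8, 25.4, 24.2] c [319. 587.] wh [136.  22.] ang 49.5 z [ 8.1 29.1 39.5]
knob 0.66 [258.4, 169.3, 6.8, 9.5] c [585.  32.] wh [42. 37.] ang 0.6 z [110.7 119.5 126.1]
seat 0.56 [253.3, 150.2, 94.6, 56.2] c [ 589. -116.] wh [365. 208.] ang 87.7 z [66.4 79.  96.3]
hanger 0.8 [159.2, 175.2, 60.0, 34.8] c [525. 316.] wh [ 91. 232.] ang 15.2 z [  4.2  12.8 109.4]
hanger 0.66 [233.9, 222.5, 26.6, 19.2] c [367.  82.] wh [80. 84.] ang 0.6 z [29.1 37.9 47.5]
hanger 0.47 [202.8, 240.9, 25.7, 8.7] c [325. 199.] wh [29. 83.] ang 9.7 z [-1.6  8.3 19.7]
deck 0.75 [250.3, 149.6, 97.1, 57.4] c [ 586. -113.] wh [355. 202.] ang 87.8 z [67.4 79.4 96.5]
(185, 193) [509.4 314.   91.1]
(259, 171) [591.5  39.1 115.7]
(311, 190) [ 527.8 -157.3   75.8]
(260, 174) [579.5  35.4 120.8]
(340, 150) [ 696.7 -279.7    5. ]
(313, 180) [ 566.7 -165.5   70.1]
```

View pics/crop1.png

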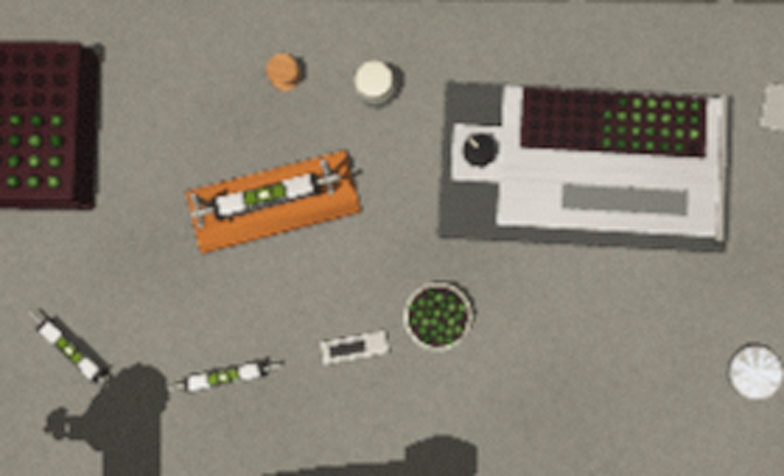

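Emit:
{"api": "play_rows", "payload": {
  "motion": [100,5,-3,1,0,0,-10,100,10,-6,2,0,0,-20,100,15,-9,3,0,0,-30,100,20,-12,4,0,0,-40,100,25,-15,4,0,0,-50]
}}

```text
clock: 2.02
position: [392.2, 458.3, 272.7]
ee_rot: [0.851, -0.525, 0.0, -0.001]
contact_force: [-0.2, 0.7, -0.5]
gripper_width: 85.3
```

Run:
```python
from h import *
s=arm.read_state(); print(s['position'],s['joints'],s['ee_rot'])
c=arm.camera_info('wrist'); R=np.array(c['R']); print(np.round(-R.T@c['t']),np.round(R,2),c['fovy'])
```

```text
[392.2269154  458.2760282  272.67787407] [ 1.13121533e+00  3.21239572e-01  1.71762267e-02  4.01104164e-04
 -1.26407775e+00 -6.65353400e-01] [ 8.51263232e-01 -5.24737182e-01  4.05034983e-05 -1.34071279e-03]
[429. 385. 414.] [[-0.89 -0.45 -0.  ]
 [-0.43  0.85  0.32]
 [-0.14  0.29 -0.95]] 68.98283801870306
```

Emit:
{"api": "play_rows", "payload": {
  "motion": [100,5,-3,1,0,0,-6,100,10,-6,2,0,0,-12,100,11,-9,3,0,0,-12,100,11,-9,3,0,0,-12]
}}

```text
clock: 2.52
position: [501.9, 367.2, 302.5]
ee_rot: [0.792, -0.61, 0.0, -0.001]
contact_force: [-0.9, 1.3, -0.7]
gripper_width: 85.7
```

Run:
```python
from h import *
s=arm.read_state(); print(s['position'],s['joints'],s['ee_rot'])
c=arm.camera_info('wrist');im,D=arm.get_image('wrist'); save('w1',im,1.5); np.savez('w1.npz',D=D,im=im,**c)
P=cloud('wrist',D,c)
for r in arm.place_of('level_centre','wrist'): print(r)
for r in arm.outline_of('level_centre','wrist')[:3]:
    q=P[r['mask']&(D>0)]; 
    print(r['confidence'],np.round(np.percentile(q[:,2],[5,50,90,99]),1))
    q=q[q[:,2]>np.percentile(q[:,2],95)-8]
    (cx,cy),(w,h),a=cv2.minAreaRect(q[:,:2].astype(np.float32)); print(cx,cy,w,h,a)
```

```text
[501.94462046 367.23035792 302.45998232] [ 8.91684955e-01  3.41129696e-01  1.19173369e-01  4.15890658e-04
 -1.34692523e+00 -6.33282487e-01] [ 7.92345906e-01 -6.10071313e-01  2.24682980e-04 -9.52485538e-04]
{'uv': [255.9, 119.6], 'confidence': 0.87}
{'uv': [325.7, 293.0], 'confidence': 0.85}
{'uv': [388.2, 195.7], 'confidence': 0.82}
0.88 [111.  120.3 122.4 124.1]
521.5153198242188 309.61212158203125 24.304733276367188 175.05845642089844 15.424817085266113
0.88 [ 3.1 28.7 31.2 32.8]
282.0936584472656 377.261474609375 19.825796127319336 151.7044677734375 11.834010124206543
0.69 [-0.4 24.7 31.3 33.2]
368.378173828125 490.8966064453125 92.95217895507812 294.2708435058594 18.261959075927734
```

View pics/w1.png

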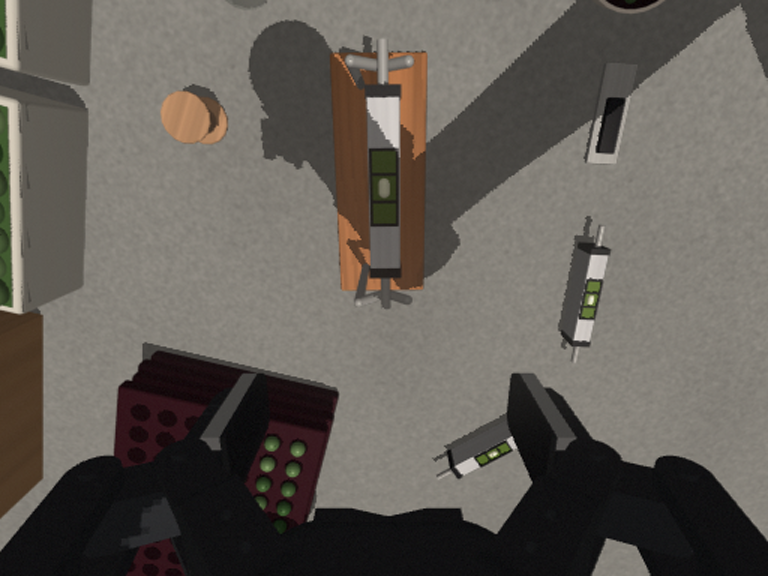

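The level on the hanger, with its bubble window at (256,125), is clearly the largest. The two loose ones, at about (392,196) and (325,300), are smaller.

Run:
```python
from h import *
d=np.load('w1.npz'); c={k:d[k] for k in('fovy','cx','cy','R','t')}
D=d['D']; P=cloud('wrist',D,c)
m=np.zeros((384,512),bool); m[60:182,242:272]=1
m&=(P[...,2]>113)&(P[...,2]<130)
q=P[m]; print(len(q),np.median(q[:,2]),np.percentile(q[:,2],[10,90]))
for uv in((256,125),(255.3,57),(256.7,186),(253.5,125),(246.5,125),(266.5,125)): print(uv,np.round(at_z('wrist',uv,121.5,c),1))
a=at_z('wrist',(255.3,57),121.5,c);b=at_z('wrist',(256.7,186),121.5,c);print(np.linalg.norm(a-b),np.degrees(np.arctan2(-(a-b)[0],(a-b)[1])))
```

```text
2624 120.53346633928055 [119.32115281 122.65608685]
(256, 125) [519.4 314.3 121.5]
(255.3, 57) [537.7 247.5 121.5]
(256.7, 186) [500.5 383.4 121.5]
(253.5, 125) [522.2 315.  121.5]
(246.5, 125) [529.8 317.  121.5]
(266.5, 125) [508.  311.3 121.5]
140.8355455492327 -164.6661253970331
```

Emit:
{"api": "play_rows", "payload": {
  "motion": [100,1.7,-5.2,0,0,0,0.5,100,1.7,-5.2,-6,0,0,0.5,100,1.7,-5.2,-11,0,0,0.5,100,1.7,-5.2,-15,0,0,0.5,100,1.7,-5.2,-15,0,0,0.5]
}}

```text
clock: 3.3
position: [515.1, 316.4, 147.6]
ee_rot: [0.796, -0.605, -0.001, 0.004]
contact_force: [-0.2, -0.4, 0.1]
gripper_width: 85.2
```

Run:
```python
from h import *
s=arm.read_state(); print(s['position'])
c=arm.camera_info('wrist');im,D=arm.get_image('wrist'); save('w2',im,1.5)
for r in arm.place_of('level_centre','wrist'): print(r,at_z('wrist',r['uv'],101,c))
```

```text
[515.12931367 316.39957952 147.63780988]
{'uv': [436.1, 281.1], 'confidence': 0.82} [363.92094456 330.55373388 101.        ]
{'uv': [253.8, 212.7], 'confidence': 0.6} [519.49208935 312.68441741 101.        ]
```

View pics/w2.png

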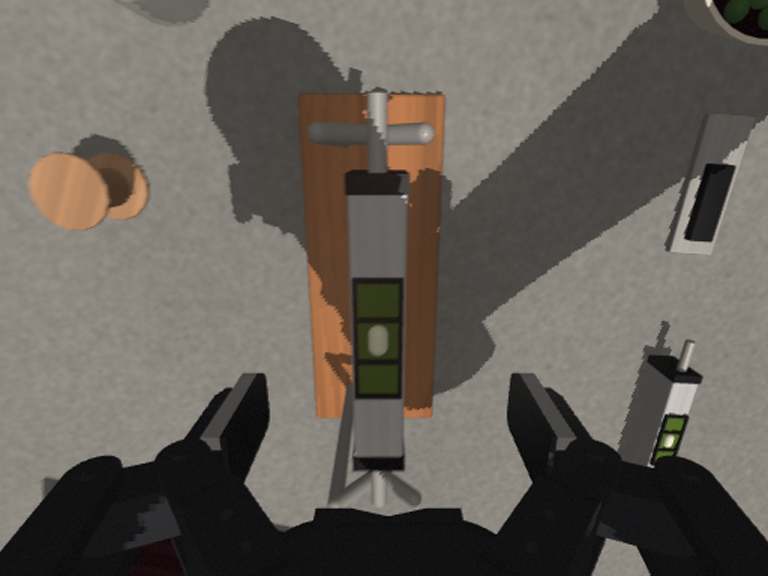

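Emit:
{"api": "play_rows", "payload": {
  "motion": [100,0,-0.2,-3,0,0,0,100,0,-0.2,-5.5,0,0,0,100,0,-0.2,-6,0,0,0,100,0,-0.2,-6,0,0,0]
}}

```text
clock: 3.9
position: [518.4, 316.0, 93.1]
ee_rot: [0.796, -0.605, 0.0, -0.002]
contact_force: [0.3, -0.3, -0.3]
gripper_width: 85.6
```

Emit:
{"api": "play_rows", "payload": {
  "motion": [100,0.1,-0.2,-0.6,0,0,0,0,0.1,-0.2,-0.6,0,0,0,0,0.1,-0.2,-0.6,0,0,0,0,0.1,-0.2,-0.6,0,0,0,0,0.1,-0.2,-0.6,0,0,0]
}}

```text
clock: 4.53
position: [519.8, 313.7, 85.9]
ee_rot: [0.796, -0.605, 0.001, -0.002]
contact_force: [2.7, 0.0, -0.7]
gripper_width: 23.5
```

Gripped at about 24 mm. Next I lift it straight up.

Emit:
{"api": "play_rows", "payload": {
  "motion": [0,0,0,1,0,0,0,0,0,0,3,0,0,0,0,0,0,5,0,0,0,0,0,0,6,0,0,0,0,0,0,6,0,0,0]
}}

```text
clock: 5.15
position: [518.3, 313.0, 145.7]
ee_rot: [0.796, -0.605, -0.0, -0.0]
contact_force: [-0.3, -0.4, -3.5]
gripper_width: 23.1
```

Run:
```python
from h import *
s=arm.read_state(); print(s['position'],s['ee_rot'],s['joints'],s['contact_force'],s['wrist_torque'])
c=arm.camera_info('wrist');im,D=arm.get_image('wrist'); save('w3',im,1.5);P=cloud('wrist',D,c)
m=np.zeros((384,512),bool); m[100:320,225:275]=1;m&=(P[...,2]>155)&(P[...,2]<200)&(D>0)
q=P[m];print(np.median(q[:,2]))
im,D=arm.get_image('top'); save('t3',im[120:290,90:370],2.8)
# deck fits
P=cloud('top',D)
hsv=cv2.cvtColor(im,cv2.COLOR_RGB2HSV)
for r in arm.place_of('seat','top')+arm.place_of('knob_grip','top')+arm.place_of('deck','top'): print(r)
```

```text
[518.26695992 312.99261123 145.67585825] [ 7.95976987e-01 -6.05326812e-01 -1.91085592e-04 -2.24607527e-04] [ 8.10181436e-01  4.22934206e-01 -1.60257490e-01 -5.14511327e-04
 -9.87200334e-01 -5.39454517e-01] [-0.31483442 -0.36530636 -3.46979097] [ 0.00343644 -0.00340276 -0.0012532 ]
180.35713440470164
{'uv': [313.1, 189.7], 'confidence': 0.64}
{'uv': [315.9, 191.7], 'confidence': 0.73}
{'uv': [259.2, 171.0], 'confidence': 0.58}
{'uv': [345.0, 179.8], 'confidence': 0.83}
```

View pics/w3.png

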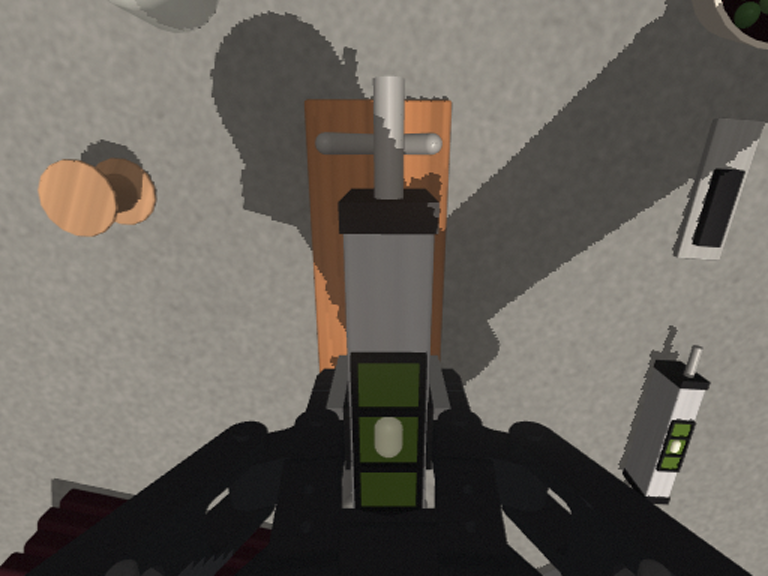

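View pics/t3.png

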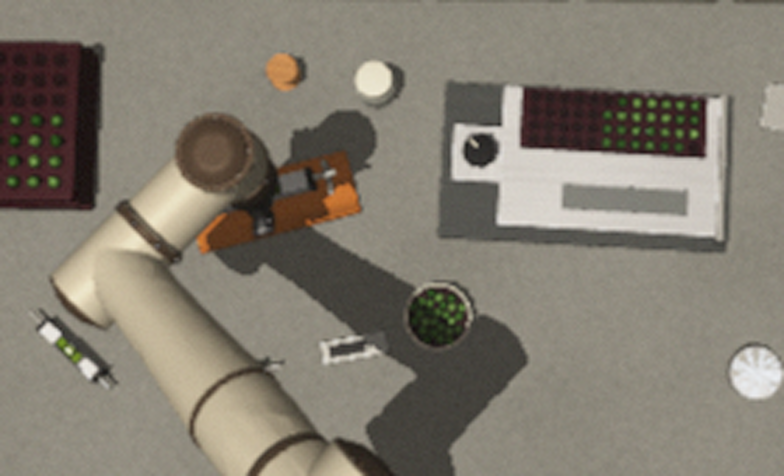

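Run:
```python
from h import *
c=arm.camera_info('top')
for uv in((313,190.5),(290.7,185.8),(290.7,192.5),(335.4,190),(335.4,196)): print(uv,np.round(at_z('top',uv,74),1))
print(np.round(at_z('top',(260.7,173),120),1), np.round(at_z('top',(251.5,185),76),1))
```

```text
(313, 190.5) [ 526.3 -165.    74. ]
(290.7, 185.8) [543.1 -81.1  74. ]
(290.7, 192.5) [517.7 -81.2  74. ]
(335.4, 190) [ 529.1 -249.2   74. ]
(335.4, 196) [ 506.4 -249.    74. ]
[583.4  32.8 120. ] [544.3  66.6  76. ]
```

Emit:
{"api": "play_rows", "payload": {
  "motion": [0,0,-4,2,0,0,-3,0,0.1,-10,4,0,0,-7,0,0.3,-16,5,0,0,-11,0,0.5,-22,5,0,0,-15,0,0.6,-28,5,0,0,-18]
}}

```text
clock: 6.02
position: [524.1, 31.2, 195.2]
ee_rot: [-0.691, 0.723, 0.0, -0.0]
contact_force: [1.6, -0.4, -3.7]
gripper_width: 23.3
```

Emit:
{"api": "play_rows", "payload": {
  "motion": [0,0,-4,0,0,0,0,0,0,-7,0,0,0,0,0,0,-8,0,0,0,0,0,0,-8,0,0,0,0,0,0,-8,0,0,0,0]
}}

```text
clock: 6.65
position: [524.6, -46.2, 195.2]
ee_rot: [-0.692, 0.722, 0.0, -0.0]
contact_force: [-0.3, -0.2, -3.4]
gripper_width: 23.3
```

Run:
```python
from h import *
s=arm.read_state(); print(s['position'],s['ee_rot'],s['joints'],s['contact_force'])
c=arm.camera_info('wrist');im,D=arm.get_image('wrist'); save('w4',im,1.5);np.savez('w4.npz',D=D,im=im,**c)
for t in ('seat','knob_grip','level_centre'):
  for r in arm.place_of(t,'wrist'): print(t,r,at_z('wrist',r['uv'],73,c),at_z('wrist',r['uv'],112,c))
```

```text
[524.58636822 -46.19284999 195.17618614] [-6.91908664e-01  7.21985035e-01  1.03090622e-04 -2.23318283e-06] [ 2.20375399e-01  2.48764993e-01 -2.86664585e-01 -2.02455970e-04
 -1.03547725e+00 -2.62809732e-01] [-0.3349927  -0.1823512  -3.41152534]
seat {'uv': [251.2, 58.7], 'confidence': 0.89} [ 526.11966939 -162.09036095   73.        ] [ 525.38548929 -157.05970358  112.        ]
knob_grip {'uv': [201.5, 275.4], 'confidence': 0.59} [591.83932275  52.38565806  73.        ] [581.39418906  25.72462872 112.        ]
level_centre {'uv': [257.2, 264.9], 'confidence': 0.85} [529.78811837  41.56530992  73.        ] [528.5118761   16.50313105 112.        ]
```

View pics/w4.png

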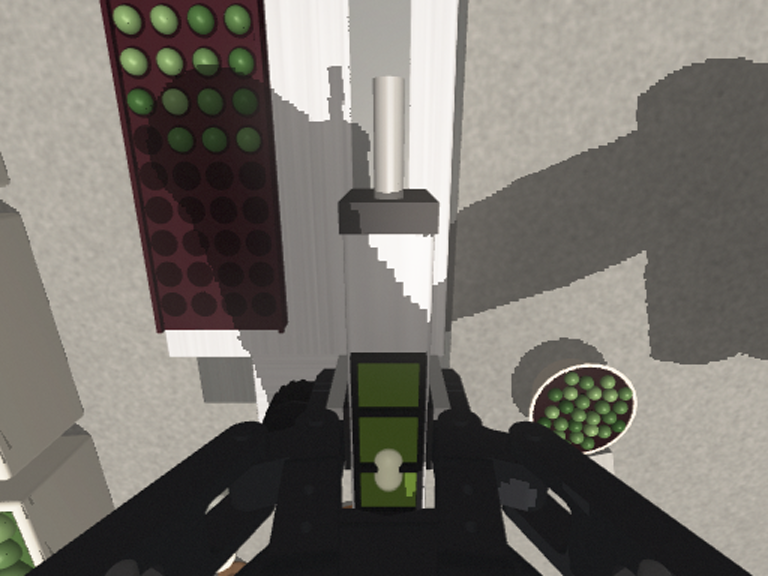

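Run:
```python
from h import *
d=np.load('w4.npz'); c={k:d[k] for k in('fovy','cx','cy','R','t')}
D=d['D'];P=cloud('wrist',D,c)
for uv in((230,5),(250,10),(250,40),(285,20),(285,180),(150,40),(215,120)): print(uv,np.round(P[uv[1],uv[0]],1))
def yw(a,b,z1,z2):
    A=at_z('wrist',a,z1,c);B=at_z('wrist',b,z2,c);v=B-A;print(np.round(A,1),np.round(B,1),np.degrees(np.arctan2(-v[0],v[1])))
yw((232,0),(232,73),71,73)
yw((274,0),(274,85),71,73)
yw((262/1.5,0),(286/1.5,328/1.5),96,99)
# sharp edges via gradient
g=cv2.cvtColor(d['im'],cv2.COLOR_RGB2GRAY).astype(float)
for v in(5,20,35,50,65): print(v,g[v,225:240].astype(int),g[v,268:280].astype(int))
```

```text
(230, 5) [ 541.4 -202.5   72.1]
(250, 10) [ 525.3 -198.5   71.4]
(250, 40) [ 521.2 -128.   336.9]
(285, 20) [ 496.8 -189.8   72.7]
(285, 180) [511.9 -97.5 229.3]
(150, 40) [ 606.1 -177.4   85.6]
(215, 120) [ 561.6 -112.8   74.2]
[ 539.6 -206.3   71. ] [ 543.4 -151.5   73. ] -3.938060794188895
[ 505.5 -204.8   71. ] [ 507.1 -140.3   73. ] -1.470370438328645
[ 580.1 -200.7   96. ] [588.3 -27.   99. ] -2.7188339570105686
5 [239 237 235 238 244 243 240 204 164 165 165 165 164 165 165] [167 166 165 167 165 175 227 238 239 241 241 240]
20 [241 239 236 236 243 245 238 145 167 165 167 166 166 166 165] [167 168 168 169 169 180 237 238 241 242 242 241]
35 [241 241 237 238 241 246 245 240 172 166 167 167 167 167 168] [169 171 171 171 174 201 238 240 242 243 242 241]
50 [132 132 149 237 238 245 245 242 212 168 168 168 167 168 170] [172 173 173 173 177 212 239 241 243 243 243 242]
65 [133 133 132 128 151 242 246 243 229 169 169 171 171 171 171] [159 150 175 176 181 221 240 242 242 243 243 242]
```

Emit:
{"api": "play_rows", "payload": {
  "motion": [0,0,-5,0,0,0,0,0,0,-10,-2,0,0,0,0,0,-11.9,-6,1.2,0,0,0,0,-11.9,-10,1.2,0,0,0,0,-11.9,-10,1.2,0,0]
}}

```text
clock: 7.48
position: [522.0, -165.8, 92.3]
ee_rot: [-0.691, 0.723, 0.011, 0.005]
contact_force: [0.2, -0.1, -2.6]
gripper_width: 23.5
```

Run:
```python
from h import *
s=arm.read_state(); print(s['position'],s['ee_rot'],s['joints'],s['contact_force'])
c=arm.camera_info('wrist');im,D=arm.get_image('wrist'); save('w5',im,1.5);np.savez('w5.npz',D=D,im=im,**c)
```

```text
[ 521.99025351 -165.80817891   92.34735644] [-0.69127034  0.72250351  0.0106545   0.00452542] [-2.37854536e-02  4.04055070e-01 -3.43123958e-01 -2.90067269e-02
 -8.32532530e-01 -7.73423470e-04] [ 0.15937199 -0.06020098 -2.64014855]
```

View pics/w5.png

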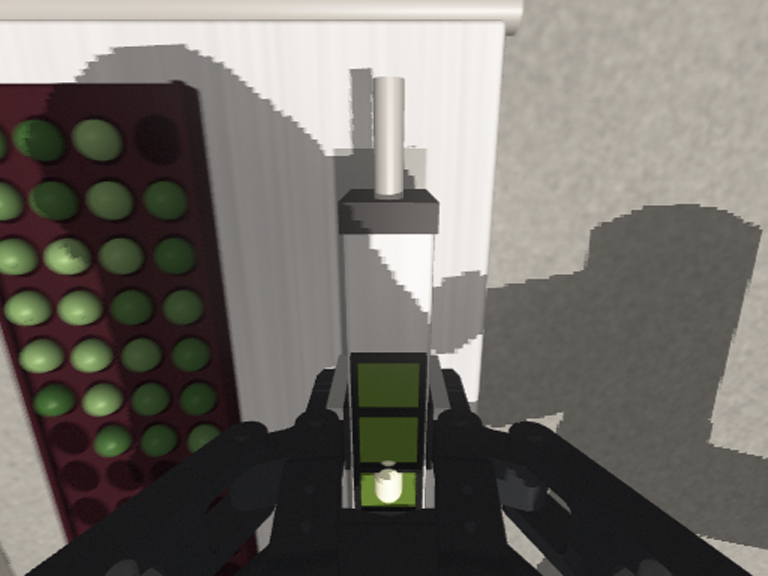

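Run:
```python
from h import *
d=np.load('w5.npz'); c={k:d[k] for k in('fovy','cx','cy','R','t')}
for uv in((334/1.5,148/1.5),(427/1.5,149/1.5),(380/1.5,148/1.5)): print(np.round(at_z('wrist',uv,70,c),1))
print(at_z('wrist',(388.5/1.5,77/1.5),120,c),at_z('wrist',(388.5/1.5,193/1.5),130,c))
```

```text
[ 537.9 -248.9   70. ]
[ 503.9 -247.1   70. ]
[ 521.1 -248.2   70. ]
[ 517.79430748 -265.02574618  120.        ] [ 519.01303812 -238.87487205  130.        ]
```

Emit:
{"api": "play_rows", "payload": {
  "motion": [0,0.2,0.1,-0.8,0,0,0,0,0.2,0.1,-1.3,0,0,0,0,0.2,0.1,-1.3,0,0,0]
}}

```text
clock: 7.9
position: [526.6, -164.7, 82.6]
ee_rot: [-0.692, 0.722, 0.007, 0.007]
contact_force: [0.2, -0.2, -3.1]
gripper_width: 23.4
```

Emit:
{"api": "play_rows", "payload": {
  "motion": [0,-0.1,0,-0.3,0,0,0,0,-0.1,0,-0.6,0,0,0,0,-0.1,0,-0.6,0,0,0]
}}

```text
clock: 8.28
position: [525.9, -164.9, 77.9]
ee_rot: [-0.692, 0.722, 0.007, 0.007]
contact_force: [-2.1, 1.5, 7.0]
gripper_width: 23.1
```

Emit:
{"api": "play_rows", "payload": {
  "motion": [0,0,0,0,0,0,0,0,0,0,0,0,0,0,0,0,0,0,0]
}}

```text
invalid input
```

Run:
```python
from h import *
s=arm.read_state(); print(s['position'],s['ee_rot'],s['contact_force'],s['wrist_torque'])
c=arm.camera_info('wrist');im,D=arm.get_image('wrist'); save('w6',im,1.5)
```

```text
[ 525.88676809 -164.94757044   77.90625277] [-0.69179294  0.72202256  0.00712656  0.00742647] [-2.09093493  1.50942277  6.99442693] [0.81677387 0.8017396  0.02560989]
```

View pics/w6.png

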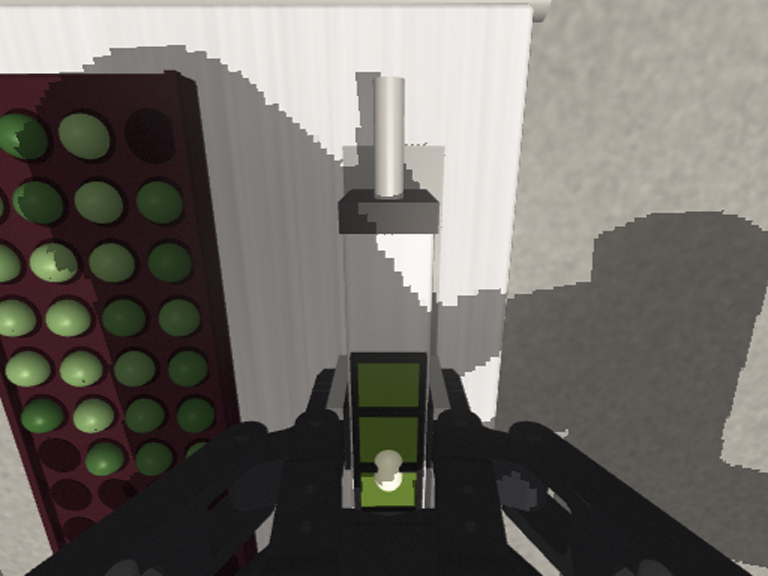

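Emit:
{"api": "play_rows", "payload": {
  "motion": [0,0,0,-0.15,0.4,0,0,0,0,0,-0.2,0.4,0,0,0,0,0,-0.2,0.4,0,0,0,0,0,-0.2,0.4,0,0]
}}

```text
clock: 8.82
position: [526.0, -164.8, 77.6]
ee_rot: [-0.692, 0.722, 0.009, 0.01]
contact_force: [-6.4, 5.9, 14.4]
gripper_width: 23.4
```

Run:
```python
from h import *
s=arm.read_state(); print(s['position'],s['ee_rot'],s['contact_force'],s['wrist_torque'])
```

```text
[ 526.03218996 -164.79808648   77.55757805] [-0.69196795  0.72179989  0.0092654   0.00997124] [-6.40080469  5.868233   14.41158785] [ 0.96519178  1.64765162 -0.12568471]
```

Emit:
{"api": "play_rows", "payload": {
  "motion": [0,0,0,0.15,0,0,0,0,0,0,0.25,0,0,0,0,0,0,0.3,0,0,0]
}}

```text
clock: 9.2
position: [526.0, -165.1, 78.7]
ee_rot: [-0.692, 0.722, 0.009, 0.01]
contact_force: [-1.3, 1.6, 4.8]
gripper_width: 22.9
```

Emit:
{"api": "play_rows", "payload": {
  "motion": [50,0,0,0,0,0,0,50,0,0,0,0,0,0,50,0,0,0,0,0,0,50,0,0,0,0,0,0]
}}

```text
clock: 9.7
position: [525.5, -165.0, 77.1]
ee_rot: [-0.691, 0.722, 0.01, 0.01]
contact_force: [-0.4, -0.6, -0.6]
gripper_width: 42.9
```

Run:
```python
from h import *
s=arm.read_state(); print(s['position'],s['ee_rot'],s['contact_force'],s['wrist_torque'])
c=arm.camera_info('wrist');im,D=arm.get_image('wrist'); save('w7',im,1.5)
```

```text
[ 525.50554842 -165.04283477   77.11318276] [-0.69149665  0.72224511  0.01015662  0.00955144] [-0.35550411 -0.6112591  -0.62956344] [-0.06464548 -0.00565389  0.06129307]
```

View pics/w7.png

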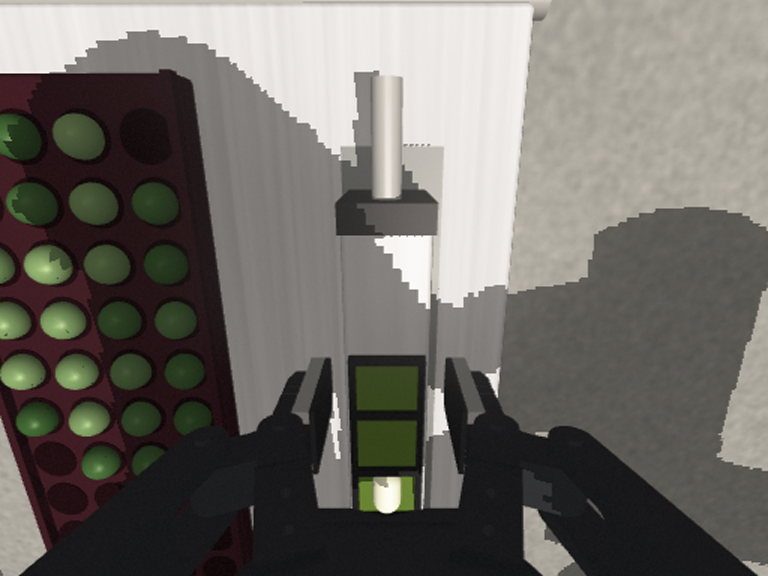

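Emit:
{"api": "play_rows", "payload": {
  "motion": [50,0,0,2,0,0,0,50,0,0,6,0,0,0,60,0,1,10,-1,0,0,80,1,4,13,-1.6,0,0,100,2,8,13,-1.6,0,0]
}}

```text
clock: 10.38
position: [547.2, -84.6, 210.5]
ee_rot: [-0.691, 0.723, -0.002, 0.002]
contact_force: [0.5, 0.2, -1.4]
gripper_width: 83.9
```

Run:
```python
from h import *
s=arm.read_state(); print(s['position'],s['ee_rot'],s['contact_force'],s['wrist_torque'])
c=arm.camera_info('wrist');im,D=arm.get_image('wrist'); save('w8',im,1.5);np.savez('w8.npz',D=D,im=im,**c)
for t in ('seat','knob_grip','level_centre'):
  for r in arm.place_of(t,'wrist'): print(t,r,at_z('wrist',r['uv'],92,c),at_z('wrist',r['uv'],112,c))
for n in('top','scene'):
  c=arm.camera_info(n);im,D=arm.get_image(n); np.savez(n+'8.npz',D=D,im=im,**c)
  p=proj(n,[524.5,-164,114]); print(n,p,c['fovy'],np.linalg.norm(np.array(c['R'])@[524.5,-164,114]+c['t']), proj(n,[525,-154,114])-p)
  u,v=p.astype(int); save(n+'8',im[v-25:v+25,u-40:u+40],9)
```

```text
[547.19849928 -84.59662621 210.47133182] [-0.69117842  0.72267681 -0.00225914  0.0023483 ] [ 0.49362794  0.22983091 -1.40398836] [ 0.02271156 -0.03066402 -0.00390807]
knob_grip {'uv': [227.2, 297.7], 'confidence': 0.9} [588.86057182  41.95860302  92.        ] [585.30886021  25.94644229 112.        ]
top [313.99424648 189.65317653] 42.51113503405355 1830.5523714284752 [-2.71884997 -0.16517888]
scene [202.34729021 180.95596553] 54.57023079725162 1396.0676846678118 [2.12038129 0.81981574]
```

View pics/w8.png

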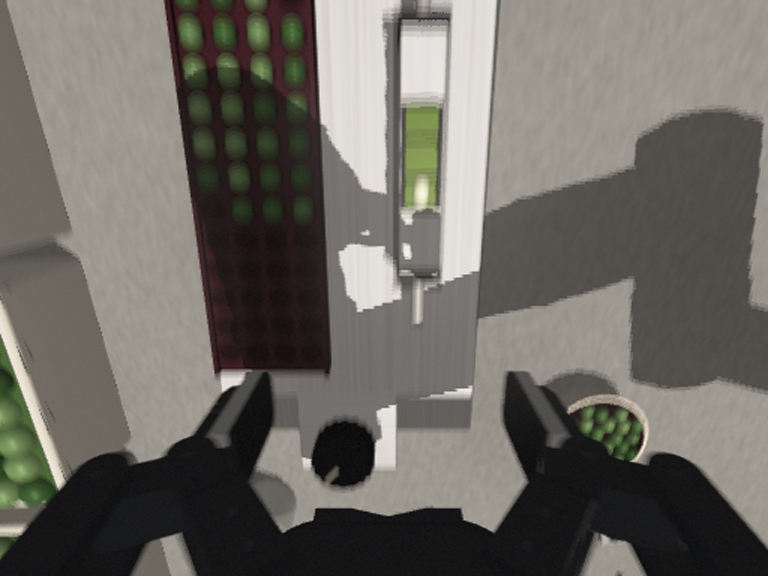

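View pics/top8.png

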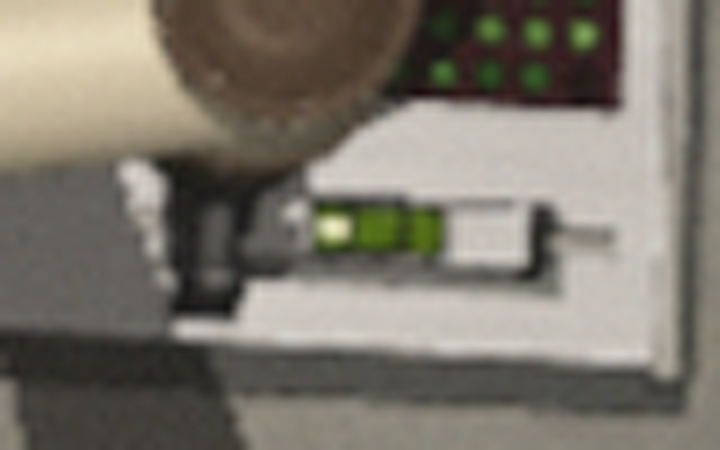

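View pics/scene8.png

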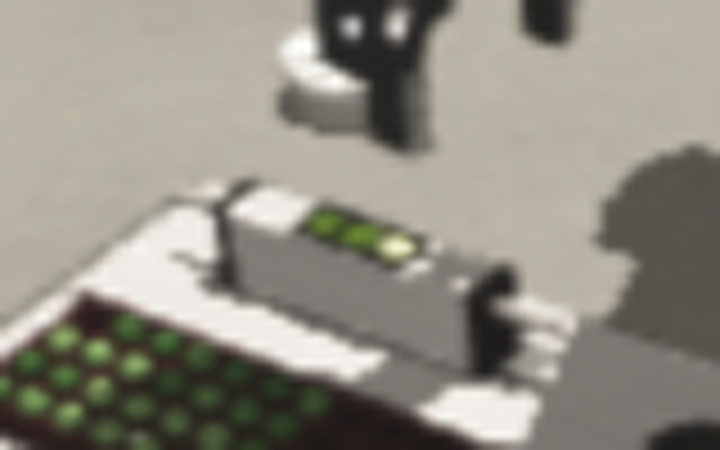

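Run:
```python
from h import *
s=arm.read_state(); print(s['position'],s['clock'])
c=arm.camera_info('wrist');im,D=arm.get_image('wrist'); np.savez('w9.npz',D=D,im=im,**c)
P=cloud('wrist',D,c)
save('w9',im[60:384,130:360],2.4)
for r in arm.outline_of('knob','wrist')+arm.outline_of('knob_grip','wrist'):
  print(r['extent'],r['confidence'])
g=cv2.cvtColor(im,cv2.COLOR_RGB2GRAY)
m=np.zeros_like(g); m[265:335,195:262]=(g[265:335,195:262]<45)
n,l,st,ce=cv2.connectedComponentsWithStats(m)
for i in range(1,n):
  if st[i,4]>100: print(st[i],ce[i]); q=P[(l==i)&(D>0)]; print(np.percentile(q[:,2],[5,50,95]),np.median(q,0))
for z in(110,115,118,121): print(z,at_z('wrist',(228.5,303),z,c))
for uv in((215,265),(260,290),(275,60),(281,180)): print(uv,P[uv[1],uv[0]])
```

```text
[545.10334322 -85.51737112 206.87631866] 10.675
[207.9, 277.2, 39.7, 51.4] 0.88
[202.3, 277.4, 45.4, 53.0] 0.81
[ 204  279   43   48 1598] [225.75219024 302.66082603]
[ 97.90959584 117.60258109 119.03716205] [582.8200923   24.11438706 117.60258109]
110 [581.22002022  30.15629627 110.        ]
115 [580.3914443   26.02004154 115.        ]
118 [579.89429874  23.5382887  118.        ]
121 [579.39715318  21.05653586 121.        ]
(215, 265) [597.26578706   3.56063134  79.63010871]
(260, 290) [548.71080551  38.2170696   80.36248305]
(275, 60) [ 527.62706098 -196.20291134  112.08313589]
(281, 180) [ 524.95841816 -101.37864639  115.8261767 ]
```

View pics/w9.png

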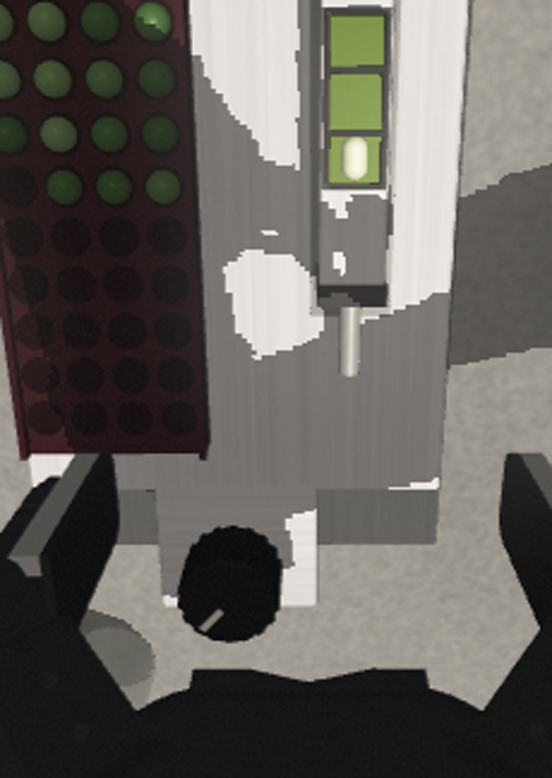

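Run:
```python
from h import *
d=np.load('w9.npz'); c={k:d[k] for k in('fovy','cx','cy','R','t')}
D=d['D'];P=cloud('wrist',D,c);g=cv2.cvtColor(d['im'],cv2.COLOR_RGB2GRAY)
m=np.zeros(g.shape,bool); m[270:335,195:255]=1; m&=(P[...,2]>115.5)&(P[...,2]<122)
q=P[m]; print(len(q)); print(np.percentile(q,[1,50,99],axis=0)); print(cv2.minEnclosingCircle(q[:,:2].astype(np.float32)), np.mean(q,0))
```

```text
1153
[[564.20550298  12.46466028 115.68305127]
 [584.25190357  31.40634693 118.06620582]
 [604.29937025  51.83797048 119.64102617]]
((584.600341796875, 33.06012725830078), 22.70109748840332) [584.16562681  31.52274531 117.9926587 ]
```

Emit:
{"api": "play_rows", "payload": {
  "motion": [100,2,6,0,0,0,0,100,3.9,11.8,-1,0,0,0,100,3.9,11.8,-5,0,0,0,100,3.9,11.8,-7,0,0,0,100,3.9,11.8,-7,0,0,0]
}}

```text
clock: 11.45
position: [583.4, 32.2, 135.4]
ee_rot: [-0.691, 0.723, 0.001, -0.002]
contact_force: [-0.4, -0.2, 1.0]
gripper_width: 85.2
```

Run:
```python
from h import *
s=arm.read_state(); print(s['position'],s['ee_rot'],s['contact_force'],s['clock'])
im,D=arm.get_image('scene'); u,v=proj('scene',[584,33,130]).astype(int); save('s10',im[v-60:v+50,u-75:u+75],5)
s=arm.read_state(); print(s['position'])
```

```text
[583.38130123  32.22485675 135.40460656] [-0.69128894  0.72257477  0.00101697 -0.00206585] [-0.3583285  -0.21656029  1.00806644] 11.45
[584.4982688   32.33712748 137.00710341]
```

View pics/s10.png

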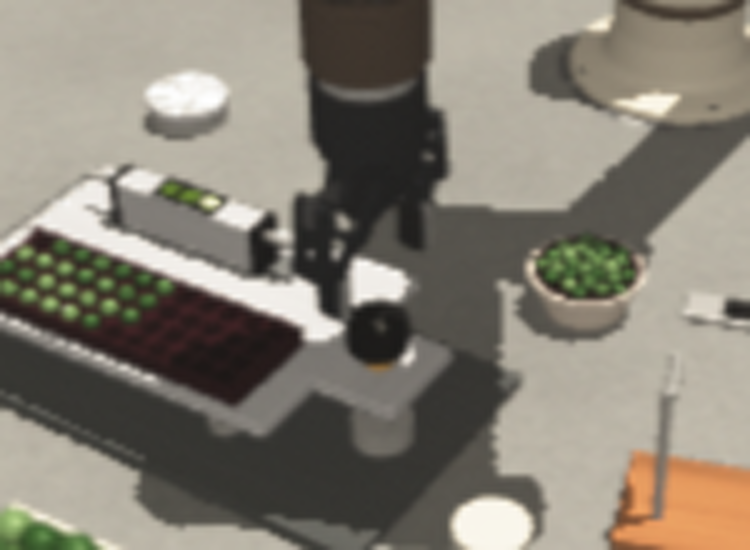

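Emit:
{"api": "play_rows", "payload": {
  "motion": [100,0,0,-2,0,0,0,100,0,0,-4,0,0,0,100,0,0,-4.4,0,0,0,100,0,0,-4.4,0,0,0]
}}

```text
clock: 12.0
position: [585.3, 32.8, 94.4]
ee_rot: [-0.691, 0.722, -0.001, 0.001]
contact_force: [0.6, -0.0, 0.3]
gripper_width: 85.6
```

Emit:
{"api": "play_rows", "payload": {
  "motion": [0,0,0,0,0,0,0,0,0,0,0,0,0,0,0,0,0,0,0,0,0,0,0,0,0,0,0,0]
}}

```text
clock: 12.5
position: [584.6, 33.1, 93.9]
ee_rot: [-0.692, 0.722, -0.0, 0.0]
contact_force: [-2.4, 0.8, 2.3]
gripper_width: 40.2
```

Emit:
{"api": "play_rows", "payload": {
  "motion": [0,0,0,-0.4,0,0,0,0,0,0.1,-0.8,0,0,0,0,0,0.1,-1.0,0,0,0,0,0,0.1,-1.0,0,0,0]
}}

```text
clock: 13.0
position: [584.7, 34.2, 83.6]
ee_rot: [-0.692, 0.722, -0.0, -0.0]
contact_force: [-2.8, 2.2, 6.5]
gripper_width: 40.6
```

Emit:
{"api": "play_rows", "payload": {
  "motion": [0,0,0,-0.3,0,0,0,0,0,0,-0.5,0,0,0,0,0,0,-0.5,0,0,0]
}}

```text
clock: 13.38
position: [584.7, 34.6, 80.0]
ee_rot: [-0.692, 0.722, -0.0, 0.0]
contact_force: [-5.0, 4.1, 13.3]
gripper_width: 40.4
```

```bash
cat > bub.py <<'E'
from h import *
import sys
tag=sys.argv[1]
s=arm.read_state(); print('clock',s['clock'],'pos',np.round(s['position'],1),'F',np.round(s['contact_force'],1),'T',np.round(s['wrist_torque'],2),'q',np.round(s['ee_rot'],4),'w',round(s['gripper_width'],1))
out=[]
for n in('top','scene'):
  N=2
  ims=[arm.get_image(n)[0] for i in range(N)]
  im=np.mean(ims,0)
  p=proj(n,[524.5,-164,112]); u,v=p.astype(int)
  cr=im[v-20:v+20,u-30:u+30].astype(np.uint8)
  np.savez(f'b_{n}_{tag}.npz',im=im)
  out.append(cv2.resize(cv2.cvtColor(cr,cv2.COLOR_RGB2BGR),None,fx=10,fy=10,interpolation=cv2.INTER_CUBIC))
cv2.imwrite(f'pics/b_{tag}.png',cv2.resize(np.vstack(out),(450,600)))
E
python3 bub.py a
```

```text
clock 13.375 pos [584.7  34.6  80. ] F [-5.   4.1 13.3] T [ 0.64  1.65 -0.01] q [-6.921e-01  7.218e-01 -4.000e-04  1.000e-04] w 40.4
```

View pics/b_a.png

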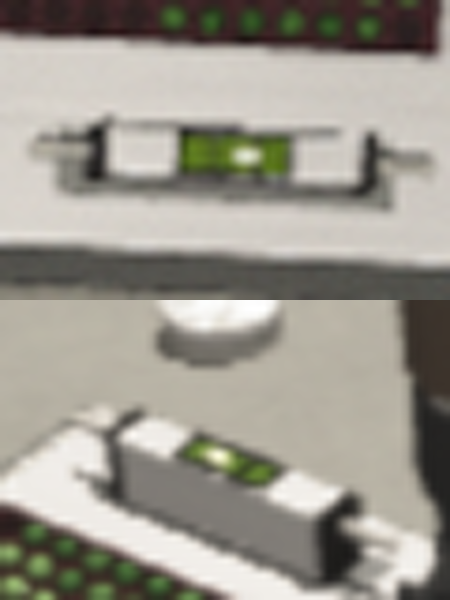

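```bash
cat > meas.py <<'E'
from h import *
import sys
from scipy.ndimage import map_coordinates
def prof(n,im,W=1.0):
  yaw=np.radians(-2.5); d=np.array([-np.sin(yaw),np.cos(yaw),0])
  s=np.arange(-45,45.01,0.5)
  c0=np.array([524.5,-164,112.])
  # refine across-axis using green centroid
  hs=im[...,1]-im[...,2]
  c=arm.camera_info(n); p=proj(n,c0,c); u,v=p.astype(int)
  best=None
  a=proj(n,c0+d*10,c)-proj(n,c0-d*10,c); per=a/np.linalg.norm(a); nrm=np.array([-per[1],per[0]])
  S=[]
  for o in np.arange(-6,6.1,0.25):
    uv=np.array([proj(n,c0+d*t,c)+nrm*o for t in s])
    pr=np.stack([map_coordinates(im[...,k],[uv[:,1],uv[:,0]],order=1) for k in range(3)],1)
    g=np.clip(pr[:,1]-pr[:,2]-30,0,None).sum(); S.append((o,g,pr))
  gs=np.array([x[1] for x in S]); os=np.array([x[0] for x in S])
  oc=(os*gs**2).sum()/(gs**2).sum()
  sel=[x[2] for x in S if abs(x[0]-oc)<=W]
  return s,np.mean(sel,0),oc
if __name__=='__main__':
  for n in('top','scene'):
    im=np.load(f'b_{n}_{sys.argv[1]}.npz')['im']
    s,pr,oc=prof(n,im)
    g=pr[:,1]-pr[:,2]; w=g>0.4*np.max(g)   # greenness
    print(n,'off',round(oc,2))
    if len(sys.argv)>2:
      for i in range(0,len(s),6): print(s[i],pr[i].astype(int))
    # window edges: B half crossing from outside
    B=pr[:,2]; 
    i0=np.argmax(g*(np.abs(s)<30)); 
    idx=np.where((g>35)&(np.abs(s)<40))[0]
    def edge(i,st):
      # move outward until g crosses 35
      th=35
      j=i
      return s[j]+ (s[j+st]-s[j])*(g[j]-th)/(g[j]-g[j+st])
    L=edge(idx[0],-1);Rr=edge(idx[-1],1)
    # bubble: R/B elevated inside
    ins=(s>L+4)&(s<Rr-4)
    R=pr[:,0]; base=np.percentile(R[ins],30); pk=R[ins].max()
    wgt=np.clip(R-(base+0.4*(pk-base)),0,None)*ins
    cb=(wgt*s).sum()/wgt.sum()
    print('window',round(L,1),round(Rr,1),'mid',round((L+Rr)/2,2),'bubble',round(cb,2),'=> off',round(cb-(L+Rr)/2,2),'peak',int(pk),int(base))
E
python3 meas.py a v
```

```text
top off 0.57
-45.0 [206 201 193]
-42.0 [206 201 194]
-39.0 [206 201 194]
-36.0 [206 201 193]
-33.0 [202 198 190]
-30.0 [172 167 160]
-27.0 [119 123 102]
-24.0 [ 91 107  54]
-21.0 [ 86 111  32]
-18.0 [ 91 117  33]
-15.0 [ 94 117  39]
-12.0 [135 147  96]
-9.0 [169 176 140]
-6.0 [188 194 161]
-3.0 [184 193 155]
0.0 [154 167 118]
3.0 [111 131  59]
6.0 [ 91 113  38]
9.0 [ 82 103  34]
12.0 [ 81 102  36]
15.0 [ 86 109  33]
18.0 [ 91 117  32]
21.0 [ 91 119  32]
24.0 [ 81 104  33]
27.0 [104 115  74]
30.0 [169 166 156]
33.0 [208 204 196]
36.0 [211 206 199]
39.0 [212 207 200]
42.0 [212 207 201]
45.0 [212 208 201]
window -25.3 27.4 mid 1.04 bubble -5.27 => off -6.31 peak 191 89
scene off 0.72
-45.0 [237 234 229]
-42.0 [237 234 229]
-39.0 [237 233 228]
-36.0 [232 229 223]
-33.0 [216 211 204]
-30.0 [174 171 160]
-27.0 [126 129 107]
-24.0 [ 99 112  71]
-21.0 [100 119  61]
-18.0 [118 136  75]
-15.0 [146 156 104]
-12.0 [178 182 141]
-9.0 [202 203 169]
-6.0 [209 210 174]
-3.0 [183 190 140]
0.0 [147 160 101]
3.0 [107 126  65]
6.0 [ 87 106  51]
9.0 [72 87 44]
12.0 [73 88 44]
15.0 [ 84 105  48]
18.0 [ 94 117  51]
21.0 [ 93 115  53]
24.0 [ 93 108  62]
27.0 [112 117  93]
30.0 [161 159 147]
33.0 [209 205 198]
36.0 [232 229 223]
39.0 [238 235 231]
42.0 [239 236 231]
45.0 [239 236 231]
window -24.9 25.4 mid 0.26 bubble -7.3 => off -7.55 peak 209 93
```

Emit:
{"api": "play_rows", "payload": {
  "motion": [0,0,0,0,0,0,0,0,0,0,0,0,0,0,0,0,0,0,0,0,0,0,0,0,0,0,0,0,0,0,0,0,0,0,0]
}}

```text
clock: 14.2
position: [584.7, 34.5, 80.0]
ee_rot: [-0.692, 0.722, -0.0, 0.0]
contact_force: [-5.0, 3.1, 11.8]
gripper_width: 40.5
```

Emit:
{"api": "play_rows", "payload": {
  "motion": [0,0,0,0,0,0,0,0,0,0,0,0,0,0,0,0,0,0,0,0,0,0,0,0,0,0,0,0,0,0,0,0,0,0,0]
}}

```text
clock: 14.82
position: [584.7, 34.5, 80.0]
ee_rot: [-0.692, 0.722, -0.0, 0.0]
contact_force: [-4.1, 3.6, 12.1]
gripper_width: 40.4
```

```bash
python3 bub.py b; python3 meas.py b
```

```text
clock 14.825 pos [584.7  34.5  80. ] F [-4.1  3.6 12.1] T [ 0.69  1.64 -0.04] q [-6.921e-01  7.218e-01 -4.000e-04  2.000e-04] w 40.4
top off 0.55
window -25.3 27.5 mid 1.08 bubble -10.53 => off -11.61 peak 192 90
scene off 0.74
window -24.8 25.3 mid 0.28 bubble -11.28 => off -11.55 peak 198 91
```

Emit:
{"api": "play_rows", "payload": {
  "motion": [0,0,0,0.05,0,0,-8,0,0,0,0.11,0,0,-16,0,0,0,0.17,0,0,-24,0,0,0,0.22,0,0,-30,0,0,0,0.22,0,0,-30]
}}

```text
clock: 15.65
position: [584.7, 34.3, 82.3]
ee_rot: [-0.481, 0.877, -0.0, 0.0]
contact_force: [-5.0, 3.9, 13.2]
gripper_width: 40.5
```

```bash
python3 bub.py c; python3 meas.py c
```

```text
clock 15.65 pos [584.7  34.3  82.3] F [-5.   3.9 13.2] T [ 0.5   1.59 -0.1 ] q [-4.814e-01  8.765e-01 -4.000e-04  2.000e-04] w 40.5
top off 0.57
window -26.5 27.0 mid 0.26 bubble -6.41 => off -6.67 peak 188 88
scene off 0.6
window -26.0 25.0 mid -0.5 bubble -7.43 => off -6.93 peak 209 93
```

Emit:
{"api": "play_rows", "payload": {
  "motion": [0,0,0,0.06,0,0,-8,0,0,0,0.12,0,0,-16,0,0,0,0.17,0,0,-22,0,0,0,0.17,0,0,-22,0,0,0,0.17,0,0,-22]
}}

```text
clock: 16.48
position: [584.7, 34.2, 84.0]
ee_rot: [-0.305, 0.952, -0.0, 0.0]
contact_force: [-4.1, 3.1, 12.8]
gripper_width: 40.1
```

Emit:
{"api": "play_rows", "payload": {
  "motion": [0,0,0,0,0,0,0,0,0,0,0,0,0,0,0,0,0,0,0,0,0,0,0,0,0,0,0,0,0,0,0,0,0,0,0]
}}

```text
clock: 17.1
position: [584.7, 34.2, 84.0]
ee_rot: [-0.305, 0.952, -0.0, 0.0]
contact_force: [-4.0, 2.8, 12.5]
gripper_width: 40.5
```

Emit:
{"api": "play_rows", "payload": {
  "motion": [0,0,0,0,0,0,0,0,0,0,0,0,0,0,0,0,0,0,0,0,0,0,0,0,0,0,0,0,0,0,0,0,0,0,0]
}}

```text
clock: 17.73
position: [584.7, 34.2, 84.0]
ee_rot: [-0.305, 0.952, -0.0, 0.0]
contact_force: [-4.3, 2.9, 12.7]
gripper_width: 40.4
```

```bash
python3 bub.py d; python3 meas.py d
```

```text
clock 17.725 pos [584.7  34.2  84. ] F [-4.3  2.9 12.7] T [ 0.63  1.66 -0.06] q [-3.054e-01  9.522e-01 -3.000e-04  2.000e-04] w 40.4
top off 0.68
window -27.1 27.0 mid -0.04 bubble -0.86 => off -0.82 peak 191 88
scene off 0.46
window -27.3 24.4 mid -1.45 bubble -1.87 => off -0.42 peak 209 93
```

View pics/b_d.png

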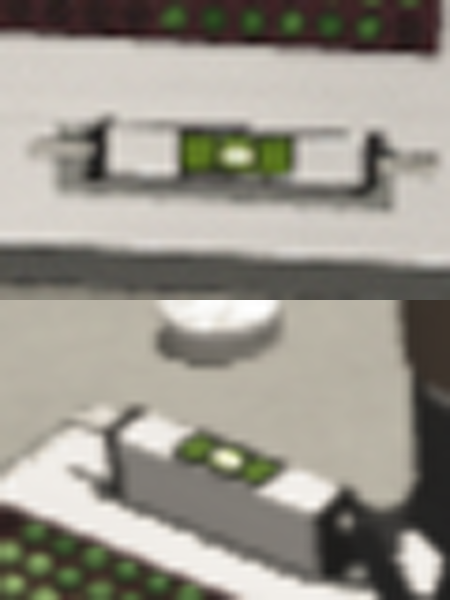

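Emit:
{"api": "play_rows", "payload": {
  "motion": [0,0,0,0.02,0,0,-3,0,0,0,0.02,0,0,-3,0,0,0,0.02,0,0,-3,0,0,0,0.02,0,0,-3,0,0,0,0.02,0,0,-3]
}}

```text
clock: 18.55
position: [584.7, 34.2, 84.2]
ee_rot: [-0.28, 0.96, -0.0, 0.0]
contact_force: [-4.4, 2.6, 12.6]
gripper_width: 40.0
```

Emit:
{"api": "play_rows", "payload": {
  "motion": [0,0,0,0,0,0,0,0,0,0,0,0,0,0,0,0,0,0,0,0,0,0,0,0,0,0,0,0,0,0,0,0,0,0,0]
}}

```text
clock: 19.18
position: [584.7, 34.2, 84.2]
ee_rot: [-0.28, 0.96, -0.0, 0.0]
contact_force: [-4.0, 2.5, 13.8]
gripper_width: 40.4
```

Emit:
{"api": "play_rows", "payload": {
  "motion": [0,0,0,0,0,0,0,0,0,0,0,0,0,0,0,0,0,0,0,0,0,0,0,0,0,0,0,0,0,0,0,0,0,0,0]
}}

```text
clock: 19.8
position: [584.7, 34.2, 84.2]
ee_rot: [-0.28, 0.96, -0.0, 0.0]
contact_force: [-5.4, 2.7, 12.5]
gripper_width: 40.4
```

```bash
python3 bub.py e; python3 meas.py e
python3 - <<'E'
from h import *
im,D=arm.get_image('top'); save('tend',im,1.5)
E
```

```text
clock 19.8 pos [584.7  34.2  84.2] F [-5.4  2.7 12.5] T [ 0.65  1.77 -0.05] q [-2.803e-01  9.599e-01 -3.000e-04  2.000e-04] w 40.4
top off 0.71
window -27.2 27.0 mid -0.11 bubble 0.12 => off 0.23 peak 198 87
scene off 0.44
window -27.3 24.4 mid -1.46 bubble -1.42 => off 0.04 peak 213 92
```

View pics/b_e.png

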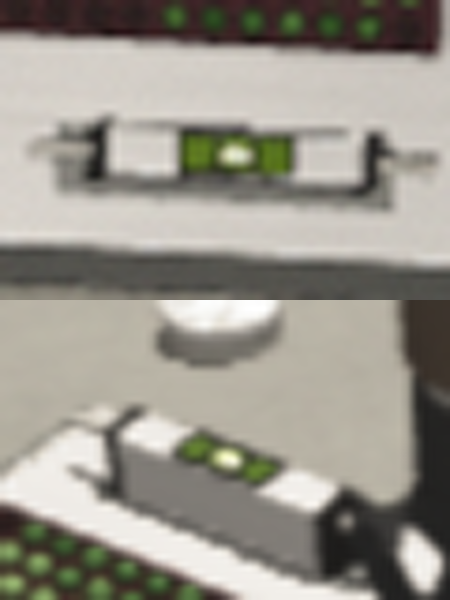

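View pics/tend.png

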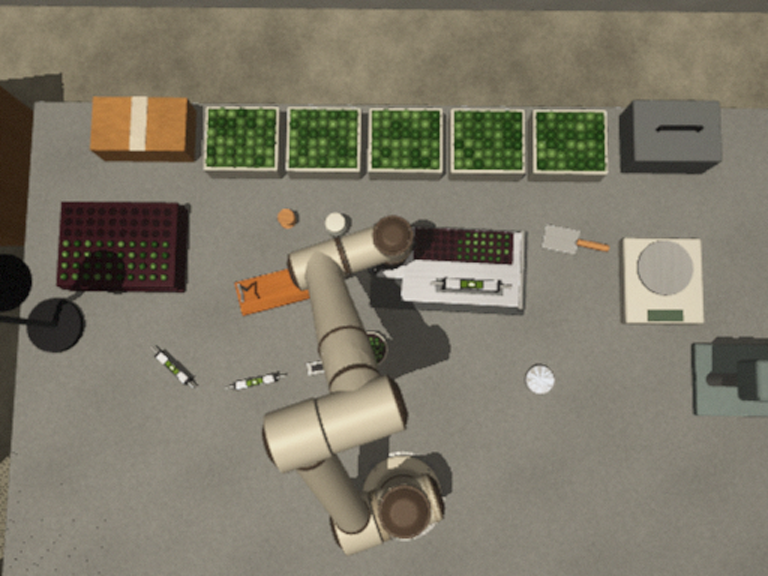

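The bubble is centred in both views, within about 0.3 mm. The knob is held with about 12.5 N of push, and the bystanders are where they were. I'm handing in now.

Run:
```python
from h import *
print(arm.job_done())
```

```text
the job is handed in; nothing more can be done
None
```

The spirit level stands on the painted strip with its bubble centred. The arm is still holding the knob and pressing the foot on its pad. I handed the job in at about 20 s, and no verdict was reported.

- **Level:** I chose the one on the hanger, clearly larger than the two loose ones. I lifted it 60 mm straight up, pressed it along the strip with a measured 14 N of upward force on the gripper, and let go. It stands within a few millimetres of the strip's centre.
- **Levelling foot:** I gripped the knob and pushed it down about 14 mm until the foot stopped on the pad. I then turned it about 55° clockwise, easing upward as the deck rose.
- **Last checks:** The bubble was off centre by +0.2 mm in the top camera and 0.0 mm in the scene camera, against 3 mm allowed. The push on the knob was about 12.5 N, and the jaws were closed on the knob at 40 mm.
- **Limits of the checks:** The foot's own force on the pad is not measured; I inferred it from the hard stop and the push on the knob. In the final top picture I saw no other thing moved, although the arm partly hid the bowl and the gauge.

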